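# Lock a culture dish into the imaging chamber

## Robot

A 6-joint arm with a two-finger parallel gripper is mounted at the origin on a cart in front of the work surface, level with it; the furniture and walls round the work are solid. World frame = base frame: x ahead of the robot, y to its left, z up, the work surface at z = 0. Lengths are in m, angles in rad, forces in N, time in s.
With the tool pointing down it reaches from about 0.225 to 0.875 m from the base axis. Payload 3.4 kg.
Tool frame: the origin (TCP) lies between the finger pads; the fingertips stand 22 mm ahead of it and the grasp point (between the pads) lies 3 mm ahead of it (manip.finger_overhang is the distance from the TCP to the fingertips, in m); z points along the fingers, y is the line along which they close (so a half turn about z gives the same grasp; the last joint's range is limited). The gripper opens to 85 mm and grips with 20 to 120 N. Pads are 22 mm wide; open, the fingers measure 114 mm over their backs; the gripper's body (76 mm by 85 mm) begins 54 mm behind the grasp point. The pads swing forward as they close: fully open they stand 13 mm farther back than shut.
Start: joints at [-1.231, 0.276, 1.505, -0, 1.361, -0.121], TCP at [0.256, -0.515, 0.253] pointing down, gripper open.
Joint ranges: [-2.89, 2.89], [-0.75, 2.08], [0.22, 2.7], [-1.18, 4.32], [0.11, 2.71], [-2.7, 2.7]. Speed limits (rad/s): [2.57, 2.57, 3.14, 3.14, 3.14, 3.14].

## Interface

Orientations are given as a unit quaternion [w, x, y, z].
In Python, from rig import get_state, eyes, order, manip gives the robot as it stands.
- The arm moves only by the tool drive_tool, never from a script. Its argument "rows" is a list of rows, each a list of 4 numbers: the shift along the tool's x, y, z in units of 25 mm (1.0 is 25 mm), then the turn about the tool's z in units of 6 degrees (1.0 is 6 degrees). A call has exactly 8 rows; each row is the pose to reach, as a shift and turn from the pose commanded when the call began, along the tool's axes at that moment; what a row does not reach only later rows make up. A row lasts 1/12 s, in which the tool goes at most 41.7 mm and 7.16 degrees, less where a joint would pass 70% of its speed; a pose out of reach is approached as far as the arm can. A call with a gripper value outside its range is refused whole. "grip" is the finger opening in mm, from 0 to 85.4, set as the call begins (left out, the last holds). The fingers move at their own pace and stop on an object; "newtons" is the grip in N (left out, the last holds). Time passes only in rows, so rows that repeat a pose let the fingers close, or fill a call up. It gives the time, the measured TCP pose, the force, the opening and the grip force at its end, in the units of the state.
- get_state(): the state, without advancing time (a new reading comes with each control period).
- eyes.get_image(name): name is "scene" or "top" or "wrist"; returns (picture, depth): 400x640x3 uint8, red, green, blue; 400x640 float32, m along the optical axis (not along the pixel's ray), 0 where there is no reading.
- eyes.camera_info(name): a dict with "fx", "fy", "cx", "cy" (pixels), "R" (3x3) and "t" (3): a world point X has camera coordinates R X + t. Camera axes: x right, y down, z forward; pixel columns grow to the right and rows downward; lengths in m; the calibration is good to about 2 mm. A picture is of the moment at which its call begins: read the wrist's pose just before it. camera_info takes no time and is no camera call; for the wrist camera it gives the pose at the moment of the call.
- order.sign_off(): hands the job in; it is judged then, once.
The state is a dict: "clock": time; "qpos": joint angles; "qd": joint speeds; "effort": joint torques, N m; "position": TCP position; "ee_rot": TCP orientation; "contact_force": force on the tool from outside, world axes, zero at the start; "moment": the same for the moment, N m; "width": finger opening in m; "gripper_force": force on a finger pad.
Only numpy, scipy, OpenCV 4.12 (cv2) and the standard library are available. Lean on these libraries where they do the work, as an engineer would, in place of code of your own. Each camera call takes 0.05 s, during which the arm holds its last target. There are 200 camera calls.

## Task

Get the culture dish ready for imaging: first push the lock collar of the round chamber back to its open mark (the single dot), then lay the dish flat inside the lip of the seat. Press the window lid fully shut, then turn the collar by its lug until the lug points at the locked mark, midway between the two bars, not past it. Leave the timer, the tape roll and the bottle where they are.

Things in the scene. Friction and masses are not known exactly. Their poses are not given: they have to be found in the camera images.
- chamber: imaging chamber fixed to the bench: round aluminium base plate, 208 mm across, 6 mm thick. Origin: centre of its underside, on the collar's axis; its x points from there to the lid's hinge (roughly away from the robot), y to the left of that, z up. Two claws stand on the collar's rim, 59 to 69 mm from the axis, 29 mm high, 55 degrees anticlockwise (from above) of the lug and half a turn from there
- seat (a point): centre of the top face of the round steel seat (112 mm across), 16 mm above the work surface; the dish's origin belongs here. Round it a locating lip, 3 mm high, 70 mm inside and 76 mm outside diameter. Nothing but the lip, the claws and the hinge stands above the seat's height within 60 mm of the axis
- collar (a joint): angle of the captive dark steel lock collar (ring round the seat, 138 mm across, top 16 mm above the work surface), rad: 0 = lug at the open mark, against a stop; 0.95 = at the locked mark; 1.15 = end stop. Grows clockwise seen from above. Stays where it is left; the lug needs about 3 N. Beyond about 0.5 its claws obstruct the lid; at 0.95 they hold the lid's two ears down
- lug (a point): middle of the top edge of the collar's lug, 80 mm from the axis, 42 mm above the work surface. The lug is an upright radial fin, 9 mm thick, 69 to 94 mm from the axis, 8 to 42 mm above the work surface. In the chamber's frame its direction from the axis is -1.396 rad minus the collar's angle: on the right side, moving toward the robot as it locks
- open_mark (a point): open mark on the base plate, one round dot, 99 mm from the axis, 6 mm above the work surface
- locked_mark (a point): locked mark on the base plate, midway between two short parallel radial bars 9 mm apart, 99 mm from the axis, 6 mm above the work surface
- lid (a joint): opening angle of the grey window lid, rad: 0 = fully shut and level, 1.57 = upright, 2.0 = end stop, leaning away from the seat. The hinge is stiff: the lid stays where it is left and must be pushed all the way down (about 2 N at the tab)
- lid_hinge (a point): middle of the lid's hinge line, 76 mm from the axis along the chamber's x, 22 mm above the work surface; the line runs along the chamber's y
- lid_tab (a point): middle of the upper front edge of the lid's tab (44 mm wide, 6 mm thick), 144 mm from the hinge line; 36 mm above the work surface when shut. The lid is a round cap, 109 mm across, 20 mm high, centre 76 mm from the hinge line; shut, its flat top is 37 mm above the work surface. Hollow beneath: it covers the dish without touching it
- dish: clear round plastic culture dish with a low rim, 64 mm across (60 mm where the fingers meet it), 15 mm high, about 30 g. Origin: centre of its underside, z up
- timer: white bench timer, 62 x 66 x 25 mm, origin under its centre; to be left alone
- tape: green roll of tape lying flat, 62 mm across, 19 mm high, origin under its centre; to be left alone
- bottle: closed glass bottle with a blue cap, 43 mm across, 88 mm high, origin under its centre; to be left alone
There are look-alikes about, which are no part of the job. Of the things shaped like the dish, the clear one is meant.

How it is judged:
By the outcome, as a careful person would: the job done as asked, in the order asked, and still so for the second after the job is handed in, with the robot touching nothing.
It also fails if it takes over 70 s, if anything falls off the work surface, if the arm or the gripper's body presses on something with over 40 N, if the wrist force passes 120 N, or if a joint passes its speed limit or range.

## Working session

There is one attempt and no reset: what is moved stays moved. The work goes in short steps, Python scripts to look and compute and a tool call to move; the robot and the scene stay as the last step left them, time stands still between calls to the robot, and variables do not carry over. Pictures are saved under pics/ and viewed, at most 10 in all, crops included, and the job is handed in when it is done.

Besides the shell and the picture viewer there is one more tool, called after "Request:" by a JSON object that holds its "method" and its "body". drive_tool: Moves the arm, as the interface text tells. Its arguments: {"type":"object","properties":{"rows":{"type":"array","items":{"type":"array","items":{"type":"number"}}},"grip":{"type":"number"},"newtons":{"type":"number"}},"required":["rows"]}

```bash
mkdir -p pics; ls
cat > h.py <<'E'
import numpy as np, cv2
from rig import get_state, eyes, order, manip
def shot(n,save=None):
    ci=eyes.camera_info(n); im,d=eyes.get_image(n)
    np.savez(f'pics/{n}.npz',im=im,d=d,**{k:np.array(ci[k]) for k in ci})
    if save: cv2.imwrite(f'pics/{save}.png',im[:,:,::-1])
    return im,d,ci
def load(n):
    z=np.load(f'pics/{n}.npz'); return z['im'],z['d'],z
def ray(ci,u,v,z):
    R=np.array(ci['R']);t=np.array(ci['t'])
    c=-R.T@t; w=R.T@np.array([(u-ci['cx'])/ci['fx'],(v-ci['cy'])/ci['fy'],1.])
    return c+w*(z-c[2])/w[2]
def proj(ci,X):
    p=np.array(ci['R'])@np.array(X)+np.array(ci['t']); return np.array([ci['fx']*p[0]/p[2]+ci['cx'],ci['fy']*p[1]/p[2]+ci['cy']])
def cloud(ci,d):
    v,u=np.mgrid[:d.shape[0],:d.shape[1]]
    c=np.stack([(u-ci['cx'])/ci['fx']*d,(v-ci['cy'])/ci['fy']*d,d],-1)-np.array(ci['t'])
    return c@np.array(ci['R'])
E
python3 - <<'E'
from h import *
for n in('top','scene'):
    im,d,ci=shot(n,n+'0'); print(n,ci)
print(get_state()); print([a for a in dir(manip) if a[0]!='_'])
E
```

```text
pics
top {'fx': 445.01109513674845, 'fy': 445.01109513674845, 'cx': 320.1820742951624, 'cy': 202.65371448382737, 'R': array([[ 0.00750848, -0.99995269,  0.00618424],
       [-0.99818066, -0.00786488, -0.05977879],
       [ 0.0598246 , -0.00572414, -0.99819249]]), 't': array([0.01020925, 0.52168216, 1.27398247])}
scene {'fx': 388.24152781424823, 'fy': 388.24152781424823, 'cx': 319.81378378097094, 'cy': 195.26217512421388, 'R': array([[-9.02509981e-01, -4.30668899e-01, -1.82915741e-04],
       [-3.03564370e-01,  6.36450819e-01, -7.09069128e-01],
       [ 3.05490437e-01, -6.39886439e-01, -7.05138950e-01]]), 't': array([0.47651185, 0.18263657, 1.10037193])}
{'clock': 0.1, 'qpos': array([-1.23100034e+00,  2.76542325e-01,  1.50601560e+00, -2.63121213e-06,
        1.36074276e+00, -1.21051420e-01]), 'qd': array([-0.00033509, -0.00045952, -0.00341973,  0.00187717,  0.00034843,
        0.00073895]), 'effort': array([ 7.39355619e-04, -4.17700160e+01, -2.46404672e+01, -1.86156285e-04,
        5.78730469e-03, -1.05496053e-05]), 'position': array([ 0.25552277, -0.51460019,  0.25251656]), 'ee_rot': array([-8.48772315e-04,  9.73569295e-01,  2.28390233e-01, -9.44982947e-05]), 'contact_force': array([-0.15556934, -0.12732328,  0.30299479]), 'moment': array([ 0.00427141,  0.02790094, -0.01131105]), 'gripper_force': 0.0, 'width': 0.08571232356715473}
['MotionError', 'finger_overhang']
```

View pics/top0.png

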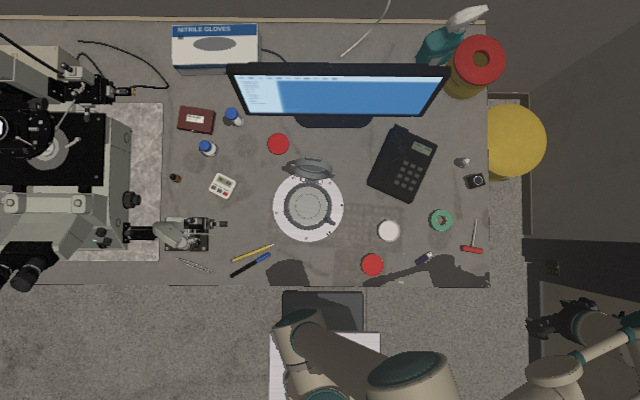

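View pics/scene0.png

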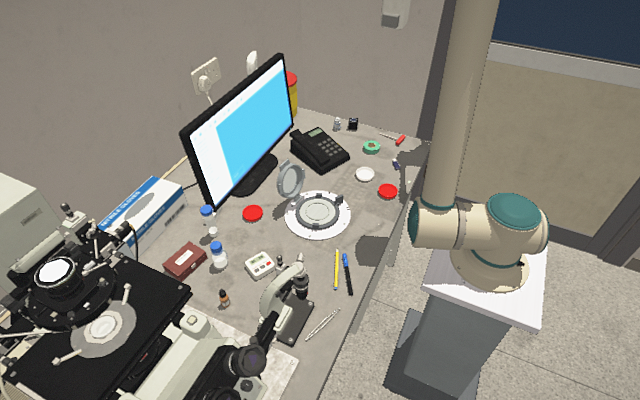

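The top view shows the chamber at about (308,208), with the lid open at (308,168) and the lug near (333,222). The dish-like things are the pale one at (388,231) and red ones at (278,144) and (372,265). The pale one should be the clear dish, and I'll confirm it in an enlarged crop.

Run:
```python
from h import *
im,d,ci=load('top')
c=cv2.resize(im[140:285,255:455],None,fx=4,fy=4,interpolation=cv2.INTER_CUBIC)[:,:,::-1]
cv2.imwrite('pics/crop.png',c)
P=cloud(ci,d)
hsv=cv2.cvtColor(im,cv2.COLOR_RGB2HSV)
def blobs(m,z):
    n,l,s,c=cv2.connectedComponentsWithStats(m.astype(np.uint8))
    for i in range(1,n):
        if s[i,4]>60: 
            (u,v),r=cv2.minEnclosingCircle(np.argwhere(l==i)[:,::-1].astype(np.float32))
            zz=np.median(P[l==i][:,2]); print((round(u),round(v)),'area',s[i,4],'z',zz.round(4),'xy',ray(ci,u,v,z)[:2].round(4),'diam',(2*r*1.27/445).round(3),'rgb',im[l==i].mean(0).round())
win=np.zeros(im.shape[:2],bool); win[130:280,170:470]=1
print('white');blobs(win&(hsv[...,1]<40)&(hsv[...,2]>170),0.012)
print('green');blobs(win&(hsv[...,1]>80)&(abs(hsv[...,0].astype(int)-75)<20),0.019)
for h in (0.016,): print(P[208,308],P[231,388],P[168,308],P[222,333])
```

```text
whiteTraceback (most recent call last):
  File "<stdin>", line 14, in <module>
  File "<stdin>", line 12, in blobs
AttributeError: 'float' object has no attribute 'round'
```

View pics/crop.png

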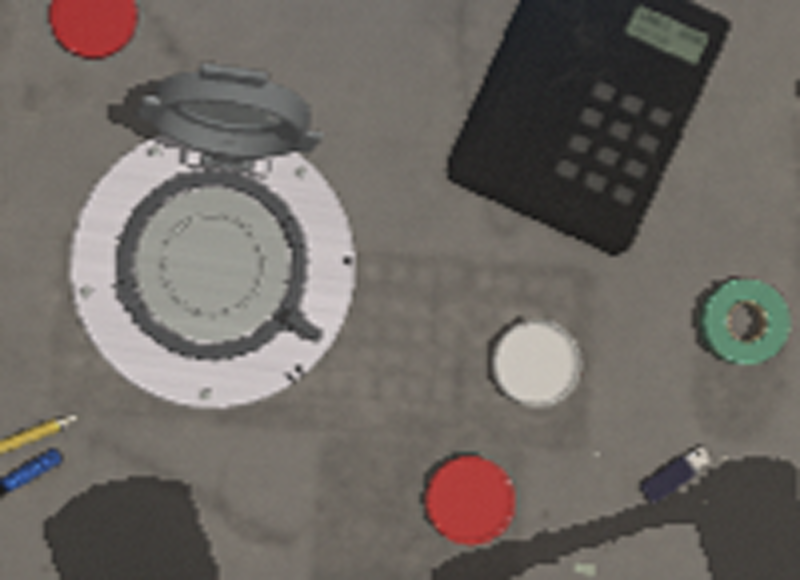

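The crop confirms it: the pale dish sits at crop (536,363), which is top pixel (389,231), and the other two are red. The open dot is at crop (347,260), the bars at (294,374) and the lug tip at (320,335), so the collar is most of the way to locked.

```bash
cat > m.py <<'E'
from h import *
im,d,ci=load('top')
P=cloud(ci,d)
hsv=cv2.cvtColor(im,cv2.COLOR_RGB2HSV)
win=np.zeros(im.shape[:2],bool); win[130:280,170:470]=1
def comp(m,u,v):
    n,l,s,c=cv2.connectedComponentsWithStats(m.astype(np.uint8)); k=l[v-3:v+4,u-3:u+4]; return l==k.max()
# dish: hull ellipse
w=win&(hsv[...,1]<60)&(hsv[...,2]>150)
m=comp(w,389,231); c=max(cv2.findContours(m.astype(np.uint8),0,2)[0],key=len); e=cv2.fitEllipse(c)
p=ray(ci,*e[0],0.015); print('dish',e,p[:2].round(4),'diam',np.mean(e[1])*1.24/445,'z',np.median(P[m][:,2]))
# plate: outer contour pts (excluding lid occlusion, top)
w2=win&(hsv[...,2]>165)&(hsv[...,1]<60)
m=comp(w2,280,215); pts=max(cv2.findContours(m.astype(np.uint8),0,1)[0],key=len)[:,0]
pts=pts[(pts[:,1]>190)]; X=np.array([ray(ci,u,v,0.006)[:2] for u,v in pts])
A=np.c_[2*X,np.ones(len(X))]
for _ in range(3):
    s=np.linalg.lstsq(A,(X**2).sum(1),rcond=None)[0]; c0=s[:2]; r=np.sqrt(s[2]+c0@c0)
    k=abs(np.hypot(*(X-c0).T)-r)<.004; X,A=X[k],A[k]
print('plate',c0.round(4),'r',r.round(4),len(X))
dot=ray(ci,255+347/4-.4,140+260/4-.4,0.006)[:2]; bar=ray(ci,255+294/4-.4,140+374/4-.4,0.006)[:2]
for n,q in(('dot',dot),('bar',bar)): print(n,q.round(4),np.hypot(*(q-c0)).round(4),np.arctan2(*(q-c0)[::-1]).round(3))
# lug by depth
lm=win&(P[...,2]>.028)&(P[...,2]<.05)&(np.hypot(P[...,0]-c0[0],P[...,1]-c0[1])<.1)
q=P[lm]; a=np.arctan2(q[:,1]-c0[1],q[:,0]-c0[0]); rr=np.hypot(q[:,0]-c0[0],q[:,1]-c0[1])
for lo in np.arange(-3.1,3.2,.2):
    k=(a>=lo)&(a<lo+.2)
    if k.sum()>3: print('ang',lo.round(2),k.sum(),'r',rr[k].min().round(3),rr[k].max().round(3),'a',a[k].mean().round(3),q[k][:,2].max().round(3))
for n,(u,v) in dict(lidtab=(313,158),tape=(441,220),timer=(222,186)).items(): print(n,P[v,u].round(3))
E
python3 m.py
```

```text
dish ((388.78094482421875, 230.44131469726562), (19.717731475830078, 20.370832443237305), 150.9870147705078) [ 0.4427 -0.1847] diam 0.05585372950521748 z 0.015541159102759005
plate [0.4701 0.0084] r 0.036 10
dot [ 0.517  -0.0477] 0.0731 -0.874
bar [ 0.4337 -0.0095] 0.0406 -2.684
ang -1.9 12 r 0.023 0.037 a -1.794 0.045
ang -1.7 13 r 0.014 0.037 a -1.596 0.045
ang -1.5 4 r 0.014 0.023 a -1.355 0.041
ang -0.5 7 r 0.059 0.071 a -0.353 0.034
ang -0.3 10 r 0.063 0.075 a -0.225 0.032
ang 1.3 5 r 0.095 0.1 a 1.417 0.034
lidtab [0.629 0.035 0.157]
tape [ 0.474 -0.34  -0.   ]
timer [0.567 0.298 0.02 ]
```

```bash
cat > m2.py <<'E'
from h import *
from scipy.optimize import least_squares
im,d,ci=load('top'); P=cloud(ci,d)
g=cv2.GaussianBlur(cv2.cvtColor(im,cv2.COLOR_RGB2GRAY),(3,3),0).astype(float)
def circ(c,r0,r1,z,angs,sign):
    # strongest radial edge per direction, circle fit in world
    X=[]
    for a in angs:
        R=np.arange(r0,r1,.0005); uv=np.array([proj(ci,[c[0]+r*np.cos(a),c[1]+r*np.sin(a),z]) for r in R],np.float32)
        s=cv2.remap(g.astype(np.float32),uv[:,0],uv[:,1],1).ravel(); k=np.argmax(sign*np.gradient(s)); X.append(c+R[k]*np.array([np.cos(a),np.sin(a)]))
    X=np.array(X); f=lambda p:np.hypot(X[:,0]-p[0],X[:,1]-p[1])-p[2]
    s=least_squares(f,[*c,(r0+r1)/2],loss='soft_l1',f_scale=.001); return s.x.round(4),np.median(abs(f(s.x))).round(4)
c=ray(ci,308,206,.006)[:2]
ang=np.r_[np.linspace(1.2,5.4,80)]
print('plate',circ(c,.092,.115,.006,ang,-1)); c0=circ(c,.092,.115,.006,ang,-1)[0][:2]
print('seatouter',circ(c0,.050,.064,.016,ang,-1), 'collar',circ(c0,.064,.076,.016,ang,1))
dish=ray(ci,388.9,230.7,.015)[:2]; print('dish',circ(dish,.022,.042,.015,np.linspace(0,6.2,60),-1))
dot=ray(ci,255+347/4-.4,140+260/4-.4,0.006)[:2]; bar=ray(ci,255+294/4-.4,140+374/4-.4,0.006)[:2]
for n,q in(('dot',dot),('bar',bar)): print(n,q.round(4),np.hypot(*(q-c0)).round(4),np.arctan2(*(q-c0)[::-1]).round(3))
rr=np.hypot(P[...,0]-c0[0],P[...,1]-c0[1]); aa=np.arctan2(P[...,1]-c0[1],P[...,0]-c0[0])
m=(P[...,2]>.025)&(P[...,2]<.05)&(rr<.098)&(abs(aa)>.9)
for lo in np.arange(-3.1,3.2,.2):
    k=m&(aa>=lo)&(aa<lo+.2)
    if k.sum()>2: print('ang',lo.round(2),k.sum(),'r',rr[k].min().round(3),rr[k].max().round(3),'a',aa[k].mean().round(3),P[k][:,2].max().round(3))
tip=ray(ci,255+320/4-.4,140+333/4-.4,.042)[:2]; print('tip',tip,np.hypot(*(tip-c0)),np.arctan2(*(tip-c0)[::-1]))
for k,(u,v) in dict(hole=(308,168)).items(): print(k,P[v,u])
print('lid top pts',[P[v,u].round(3) for u,v in((313,158),(308,160),(330,170),(285,168))])
E
python3 m2.py
```

```text
plate (array([0.5125, 0.0504, 0.1032]), np.float64(0.0004))
seatouter (array([0.5117, 0.0505, 0.0563]), np.float64(0.0006)) collar (array([0.5126, 0.0509, 0.0695]), np.float64(0.0005))
dish (array([ 0.4428, -0.1843,  0.0298]), np.float64(0.0008))
dot [ 0.517  -0.0477] 0.0982 -1.525
bar [ 0.4337 -0.0095] 0.099 -2.492
ang -2.3 32 r 0.068 0.093 a -2.162 0.046
ang -1.5 5 r 0.061 0.069 a -1.328 0.034
ang -1.3 16 r 0.06 0.07 a -1.199 0.032
ang -1.1 4 r 0.061 0.07 a -1.071 0.032
ang 1.7 7 r 0.06 0.067 a 1.832 0.034
ang 1.9 16 r 0.059 0.068 a 1.993 0.034
tip [ 0.46304561 -0.02687549] 0.09174550736554912 -2.1400918190675737
hole [0.61402752 0.04909111 0.07585898]
lid top pts [array([0.629, 0.035, 0.157]), array([0.625, 0.048, 0.148]), array([ 0.603, -0.011,  0.123]), array([0.624, 0.118, 0.003])]
```

The measurements agree: plate radius 103 mm, marks at 98–99 mm, and the claw about 55° from the lug. I take the chamber centre as (0.5124, 0.0505), yaw as −0.137, and the collar as about 0.62. Next is a planning helper and a clearance check on the monitor.

```bash
cat >> h.py <<'E'
C=np.array([.5124,.0505]); PSI=-.137
def loc(x,y): return C+np.array([x*np.cos(PSI)-y*np.sin(PSI),x*np.sin(PSI)+y*np.cos(PSI)])
def lug(a,r=.08): t=-1.396-a+PSI; return C+r*np.array([np.cos(t),np.sin(t)]), t+np.pi   # position, tool yaw
def pose():
    s=get_state(); w,x,y,z=s['ee_rot']; return s['position'],np.arctan2(2*(x*y+w*z),1-2*(y*y+z*z)),s
def plan(T,start=None):
    p,a,s=pose()
    if start is not None: p,a=np.array(start[:3]),start[3]
    print('t',round(s['clock'],2),'at',p.round(4),'yaw',round(a,3),'F',s['contact_force'].round(1),'w',round(s['width'],4))
    X=np.array([np.cos(a),np.sin(a)]);Y=np.array([np.sin(a),-np.cos(a)])
    for x,y,z,al in T:
        d=np.array([x,y])-p[:2]; print([round(float(v),2) for v in (d@X/.025,d@Y/.025,-(z-p[2])/.025,-np.degrees((al-a+np.pi)%(2*np.pi)-np.pi)/6)])
E
python3 - <<'E'
from h import *
im,d,ci=load('top');P=cloud(ci,d)
for z0 in np.arange(.05,.5,.05):
    m=(d>0)&(P[...,2]>z0)&(P[...,2]<z0+.05)&(P[...,0]>.66)&(P[...,1]>-.15)&(P[...,1]<.25)
    if m.sum(): print(z0.round(2),m.sum(),P[m][:,0].min().round(3))
q,a=lug(.62); print(q,a)
plan([(*q,.15,a),(*q,.043,a)])
E
```

```text
0.05 2950 0.745
0.1 1147 0.743
0.15 1067 0.773
0.2 1215 0.777
0.25 1684 0.781
0.3 2589 0.786
[ 0.46841073 -0.01632024] 0.9885926535897931
t 0.1 at [ 0.2555 -0.5146  0.2525] yaw 0.461 F [-0.2 -0.1  0.3] w 0.0857
[16.49, -14.06, 4.1, -5.04]
[16.49, -14.06, 8.38, -5.04]
```

Request:
{"method": "drive_tool", "body": {"rows": [[1, -0.8, 0.1, -0.5], [2.2, -1.9, 0.4, -1], [3.4, -2.9, 0.7, -1.5], [4.6, -3.9, 1, -2], [5.8, -4.9, 1.3, -2.5], [7, -5.9, 1.6, -3], [8.2, -6.9, 1.9, -3.5], [9.2, -7.8, 2.1, -4]], "grip": 40}}

```text
clock: 0.77
position: [0.375, -0.2354, 0.1999]
ee_rot: [-0.001, 0.904, 0.427, 0.0]
contact_force: [0.1, 0.0, 0.9]
width: 0.0401
gripper_force: 0.0
```

Run:
```python
from h import *
q,a=lug(.62)
plan([(*q,.15,a),(*q,.043,a)])
```

```text
t 0.77 at [ 0.375  -0.2354  0.1999] yaw 0.882 F [0.1 0.  0.9] w 0.0401
[9.14, -2.68, 2.0, -1.02]
[9.14, -2.68, 6.28, -1.02]
```

Request:
{"method": "drive_tool", "body": {"rows": [[1.4, -0.4, 0.3, -0.2], [2.8, -0.8, 0.6, -0.4], [4.2, -1.2, 0.9, -0.6], [5.6, -1.6, 1.2, -0.8], [7, -2.1, 1.5, -1], [8.3, -2.4, 1.8, -1], [9.1, -2.7, 2, -1], [9.1, -2.7, 2, -1]]}}

```text
clock: 1.43
position: [0.4682, -0.0162, 0.1495]
ee_rot: [-0.001, 0.88, 0.474, -0.0]
contact_force: [-0.4, -1.2, -0.1]
width: 0.0401
gripper_force: 0.0
```

Run:
```python
from h import *
q,a=lug(.62)
plan([(*q,.043,a)])
im,d,ci=shot('wrist','w1')
P=cloud(ci,d)
m=(P[...,2]>.033)&(P[...,2]<.05)&(np.hypot(P[...,0]-C[0],P[...,1]-C[1])<.1)&(P[...,1]<.02)
x=P[m]; print(len(x),x.mean(0),np.arctan2(*(x.mean(0)[:2]-C)[::-1]), [round(float(v),1) for v in proj(ci,[*q,.042])])
```

```text
t 1.43 at [ 0.4682 -0.0162  0.1495] yaw 0.989 F [-0.4 -1.2 -0.1] w 0.0401
[-0.0, 0.01, 4.26, -0.0]
394 [ 0.46941971 -0.0121953   0.04250149] -2.1717532274850138 [316.8, 204.7]
```

View pics/w1.png

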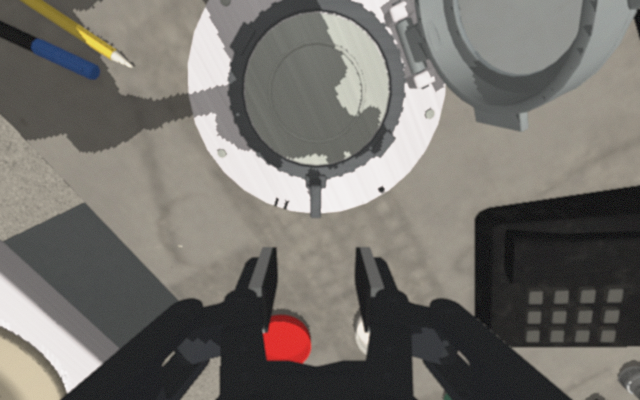

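The wrist view shows the lug at (316,198), the dot at (381,189), the bars at (277,203) and (286,204), and the lip centre near (318,91). I'll refine with these while descending.

Request:
{"method": "drive_tool", "body": {"rows": [[0, 0, 1, 0], [0, 0, 2, 0], [0, 0, 3, 0], [0, 0, 3.7, 0], [0, 0, 4.2, 0], [0, 0, 4.25, 0], [0, 0, 4.25, 0], [0, 0, 4.25, 0]]}}

```text
clock: 2.15
position: [0.4684, -0.0206, 0.0452]
ee_rot: [0.0, 0.881, 0.472, 0.0]
contact_force: [-0.4, -0.2, -0.1]
width: 0.04
gripper_force: 0.0
```

Run:
```python
from h import *
im,d,ci=load('wrist')
for n,u,v in(('dot',381,189),('bar1',277,203),('bar2',286.5,204)):
    q=ray(ci,u,v,.006)[:2]; print(n,q.round(4),np.hypot(*(q-C)).round(4),np.arctan2(*(q-C)[::-1]).round(3))
g=cv2.cvtColor(im,cv2.COLOR_RGB2GRAY); 
a=ray(ci,244,90,.016)[:2];b=ray(ci,390,90,.016)[:2];print('seat lr mid',((a+b)/2).round(4),np.hypot(*(a-b)).round(4))
print(pose())
```

```text
dot [ 0.5172 -0.0464] 0.0971 -1.521
bar1 [ 0.4317 -0.0063] 0.0987 -2.529
bar2 [ 0.4383 -0.0118] 0.0968 -2.442
seat lr mid [0.5153 0.0549] 0.1134
(array([ 0.46844177, -0.02062149,  0.04521582]), np.float64(0.9835448246020598), {'clock': 2.15, 'qpos': array([-1.92327845e-01,  3.41529781e-01,  2.02232266e+00, -4.21923551e-04,
        7.76563864e-01,  3.95224560e-01]), 'qd': array([ 0.00664925, -0.00925263, -0.01099726,  0.00108407, -0.0020404 ,
        0.0003733 ]), 'effort': array([-5.24864125e-02, -3.58305216e+01, -1.51260871e+01, -6.10871924e-03,
        4.27858613e-02, -2.48521399e-03]), 'position': array([ 0.46844177, -0.02062149,  0.04521582]), 'ee_rot': array([4.86305778e-04, 8.81497193e-01, 4.72188871e-01, 3.62406617e-04]), 'contact_force': array([-0.39300231, -0.24701615, -0.08827657]), 'moment': array([-0.03293507, -0.00694828,  0.05332708]), 'gripper_force': 0.0, 'width': 0.04001416453307865})
```

Request:
{"method": "drive_tool", "body": {"rows": [[0, 0, 0, 0], [0, 0, 0, 0], [0, 0, 0, 0], [0, 0, 0, 0], [0, 0, 0, 0], [0, 0, 0, 0], [0, 0, 0, 0], [0, 0, 0, 0]], "grip": 5, "newtons": 30}}

```text
clock: 2.82
position: [0.4678, -0.0197, 0.0455]
ee_rot: [0.0, 0.881, 0.473, 0.0]
contact_force: [-2.0, 1.1, 5.9]
width: 0.0083
gripper_force: 31.2
```

Run:
```python
from h import *
p,a,_=pose(); t0=np.arctan2(*(p[:2]-C)[::-1]); r=np.hypot(*(p[:2]-C)); print(t0,r,a,-1.396+PSI-t0)
plan([(*(C+r*np.array([np.cos(t0+k),np.sin(t0+k)])),p[2],a+k) for k in (.09,.18,.27,.36,.45,.54,.60,.62)])
```

```text
-2.136595773148582 0.08316815494152863 0.9861116359695766 0.6035957731485819
t 2.82 at [ 0.4678 -0.0197  0.0455] yaw 0.986 F [-2.   1.1  5.9] w 0.0083
[0.02, 0.3, -0.0, -0.86]
[0.06, 0.59, -0.0, -1.72]
[0.14, 0.88, -0.0, -2.58]
[0.24, 1.17, -0.0, -3.44]
[0.36, 1.44, -0.0, -4.3]
[0.51, 1.7, -0.0, -5.16]
[0.62, 1.87, -0.0, -5.73]
[0.66, 1.92, -0.0, -5.92]
```

Request:
{"method": "drive_tool", "body": {"rows": [[0, 0.2, 0, -0.6], [0.05, 0.5, 0, -1.4], [0.1, 0.8, 0, -2.3], [0.2, 1.1, 0, -3.2], [0.35, 1.4, 0, -4.2], [0.5, 1.7, 0, -5.1], [0.6, 1.85, 0, -5.7], [0.65, 1.9, 0, -5.9]]}}

```text
clock: 3.48
position: [0.5164, -0.0327, 0.0454]
ee_rot: [-0.0, 0.695, 0.719, -0.001]
contact_force: [-4.7, -2.0, 7.1]
width: 0.0081
gripper_force: 29.8
```

Run:
```python
from h import *
p,a,s=pose(); t0=np.arctan2(*(p[:2]-C)[::-1]); r=np.hypot(*(p[:2]-C)); print(p,t0,r,a-np.pi,'collar',-1.396+PSI-t0,s['contact_force'],s['width'])
```

```text
[ 0.51635816 -0.03267393  0.04542542] -1.523243297984777 0.08326805444176903 -1.5358714065520276 collar -0.00975670201522294 [-4.71952135 -1.95595302  7.14688426] 0.00806321847940407
```

Request:
{"method": "drive_tool", "body": {"rows": [[0, 0.06, 0, 0], [0, 0.12, 0, 0], [0, 0.16, 0, 0], [0, 0.16, 0, 0], [0, 0.16, 0, 0], [0, 0.16, 0, 0], [0, 0.16, 0, 0], [0, 0.16, 0, 0]]}}

```text
clock: 4.15
position: [0.5165, -0.0326, 0.0453]
ee_rot: [-0.002, 0.695, 0.719, -0.003]
contact_force: [-9.6, -3.0, 11.4]
width: 0.0084
gripper_force: 30.5
```

Request:
{"method": "drive_tool", "body": {"rows": [[0, 0, 0, 0], [0, 0, 0, 0], [0, 0, 0, 0], [0, 0, 0, 0], [0, 0, -1, 0], [0, 0, -2.2, 0], [0, 0, -3.4, 0], [0, 0, -4.2, 0]], "grip": 36}}

```text
clock: 4.82
position: [0.5219, -0.0326, 0.152]
ee_rot: [0.001, 0.696, 0.718, 0.001]
contact_force: [0.8, -0.1, 0.0]
width: 0.0358
gripper_force: 0.0
```

Run:
```python
from h import *
im,d,ci=shot('wrist','w2')
P=cloud(ci,d)
rr=np.hypot(P[...,0]-C[0],P[...,1]-C[1])
m=(P[...,2]>.035)&(P[...,2]<.05)&(rr<.1)&(rr>.068)&(P[...,1]<.02)&(P[...,0]<.57)
x=P[m]; print(len(x),x.mean(0),np.arctan2(*(x.mean(0)[:2]-C)[::-1]))
im,d,ci=shot('top');P=cloud(ci,d); print(eyes.camera_info('wrist')['t'])
plan([(.4428,-.1843,.13,-.137),(.4428,-.1843,.026,-.137)])
```

```text
301 [ 0.51632548 -0.02855446  0.04285474] -1.5211816948297567
[-0.52382895 -0.05502885  0.26758088]
t 4.92 at [ 0.5236 -0.0329  0.1533] yaw 1.602 F [ 0.6 -0.8 -0.2] w 0.0359
[-5.95, -3.42, 0.93, 16.61]
[-5.95, -3.42, 5.09, 16.61]
```

View pics/w2.png

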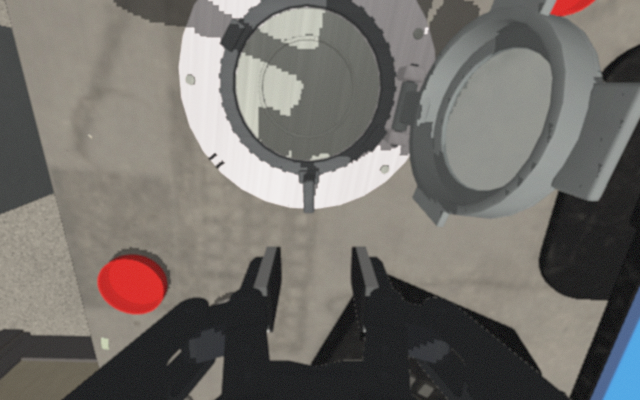

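The lug now sits over the open dot, against the stop. Next is the dish.

Request:
{"method": "drive_tool", "body": {"rows": [[-0.5, -0.3, 0, -1], [-1.5, -0.9, 0, -2], [-2.6, -1.6, 0.2, -3], [-3.7, -2.2, 0.4, -4], [-4.7, -2.7, 0.6, -5], [-5.5, -3.2, 0.8, -6], [-5.95, -3.4, 0.9, -7], [-5.95, -3.4, 0.9, -7.3]], "grip": 85}}

```text
clock: 5.58
position: [0.4385, -0.1856, 0.1253]
ee_rot: [-0.001, 0.377, 0.926, -0.0]
contact_force: [0.3, -0.2, 0.3]
width: 0.0848
gripper_force: 0.0
```

Run:
```python
from h import *
plan([(.4428,-.1843,.026,2.37)])
im,d,ci=shot('wrist','w3')
print([proj(ci,[.4428,-.1843,z]).round() for z in (0,.015)])
P=cloud(ci,d); m=(P[...,2]>.008)&(P[...,2]<.025)&(np.hypot(P[...,0]-.4428,P[...,1]+.1843)<.045)
x=P[m][:,:2]; print(len(x), (x.min(0)+x.max(0))/2, np.ptp(x,axis=0)); (c,r)=cv2.minEnclosingCircle(x.astype(np.float32)); print(c,r)
```

```text
t 5.58 at [ 0.4385 -0.1856  0.1253] yaw 2.368 F [ 0.3 -0.2  0.3] w 0.0848
[-0.09, 0.16, 3.97, -0.02]
[array([320., 200.]), array([320., 206.])]
4815 [ 0.44381344 -0.18316133] [0.06327907 0.06354103]
(0.4438946843147278, -0.1831744909286499) 0.032132796943187714
```

View pics/w3.png

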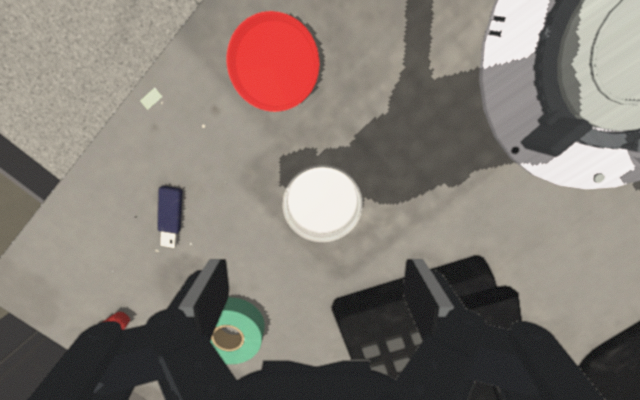

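The dish is at (322,204), with a clear rim round it. The wrist depth puts it at (0.4437, −0.1832) with a 32 mm radius, and the red look-alike at (273,62) is well apart.

Request:
{"method": "drive_tool", "body": {"rows": [[-0.05, 0.1, 0.5, 0], [-0.1, 0.2, 1.2, 0], [-0.1, 0.2, 1.9, 0], [-0.1, 0.2, 2.5, 0], [-0.1, 0.2, 2.7, 0], [-0.1, 0.2, 2.7, 0], [-0.1, 0.2, 2.7, 0], [-0.1, 0.2, 2.7, 0]]}}

```text
clock: 6.3
position: [0.4462, -0.1822, 0.0601]
ee_rot: [0.001, 0.378, 0.926, -0.0]
contact_force: [-0.8, 0.3, 1.7]
width: 0.0852
gripper_force: 0.0
```

Run:
```python
from h import *
plan([(.4437,-.1833,.026,2.37)])
```

```text
t 6.3 at [ 0.4462 -0.1822  0.0601] yaw 2.367 F [-0.8  0.3  1.7] w 0.0852
[0.04, -0.1, 1.37, -0.03]
```

Request:
{"method": "drive_tool", "body": {"rows": [[0.05, -0.1, 0.4, 0], [0.05, -0.1, 0.8, 0], [0.05, -0.1, 1.1, 0], [0.05, -0.1, 1.3, 0], [0.05, -0.1, 1.35, 0], [0.05, -0.1, 1.35, 0], [0.05, -0.1, 1.35, 0], [0.05, -0.1, 1.35, 0]]}}

```text
clock: 6.97
position: [0.4433, -0.1831, 0.0262]
ee_rot: [0.001, 0.378, 0.926, -0.0]
contact_force: [-0.4, -0.1, 0.8]
width: 0.0848
gripper_force: 0.0
```

Run:
```python
from h import *
plan([(.4437,-.1833,.026,2.37)])
```

```text
t 6.97 at [ 0.4433 -0.1831  0.0262] yaw 2.367 F [-0.4 -0.1  0.8] w 0.0848
[-0.02, 0.0, 0.01, -0.03]
```

Request:
{"method": "drive_tool", "body": {"rows": [[0, 0, 0, 0], [0, 0, 0, 0], [0, 0, 0, 0], [0, 0, 0, 0], [0, 0, 0, 0], [0, 0, 0, 0], [0, 0, 0, 0], [0, 0, 0, 0]], "grip": 50, "newtons": 20}}

```text
clock: 7.63
position: [0.4431, -0.183, 0.0264]
ee_rot: [0.0, 0.378, 0.926, -0.0]
contact_force: [-0.3, -0.1, 5.7]
width: 0.0577
gripper_force: 20.8
```

Request:
{"method": "drive_tool", "body": {"rows": [[0, 0, -0.2, 0], [0, 0, -0.6, 0], [0, 0, -1.2, 0], [0, 0, -1.8, 0], [0, 0, -2.4, 0], [0, 0, -2.8, 0], [0, 0, -3, 0], [0, 0, -3, 0]]}}

```text
clock: 8.3
position: [0.4435, -0.1832, 0.1019]
ee_rot: [0.001, 0.378, 0.926, -0.0]
contact_force: [0.3, -0.0, 0.1]
width: 0.0584
gripper_force: 21.7
```

Run:
```python
from h import *
plan([(*C,.1,2.37),(*C,.042,2.37)])
im,d,ci=shot('wrist','w4'); P=cloud(ci,d)
p,a,s=pose()
m=(P[...,2]>.06)&(P[...,2]<.095)&(np.hypot(P[...,0]-p[0],P[...,1]-p[1])<.036)
x=P[m]; print(len(x)); 
for z in (.065,.07,.075,.08,.085): k=abs(x[:,2]-z)<.0025; print(z,k.sum(),x[k].min(0).round(4),x[k].max(0).round(4))
```

```text
t 8.3 at [ 0.4435 -0.1832  0.1019] yaw 2.367 F [ 0.3 -0.   0.1] w 0.0584
[4.57, 8.61, 0.07, -0.03]
[4.57, 8.61, 2.39, -0.03]
11943Traceback (most recent call last):
  File "<stdin>", line 7, in <module>
    return umr_minimum(a, axis, None, out, keepdims, initial, where)
ValueError: zero-size array to reduction operation minimum which has no identity
```

View pics/w4.png

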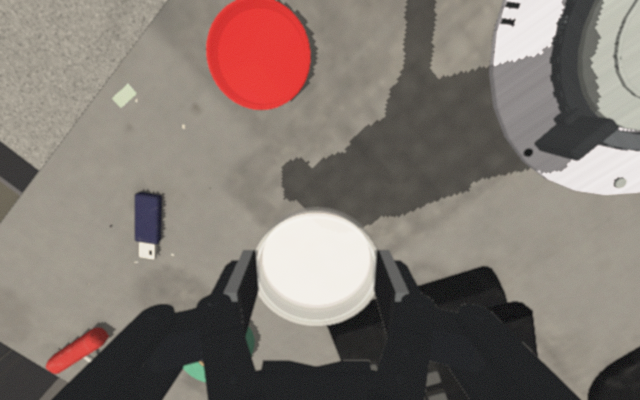

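Request:
{"method": "drive_tool", "body": {"rows": [[0.2, 0.5, -0.3, 0.8], [0.4, 1.4, -0.8, 1.8], [0.7, 2.4, -1.2, 2.8], [1, 3.4, -1.6, 3.8], [1.3, 4.4, -2, 4.8], [1.5, 5.2, -2, 5.8], [1.65, 5.7, -2, 6.7], [1.65, 5.8, -2, 7.3]]}}

```text
clock: 9.02
position: [0.5153, -0.0482, 0.1499]
ee_rot: [-0.001, 0.697, 0.717, 0.0]
contact_force: [-0.4, -0.2, -0.5]
width: 0.0577
gripper_force: 21.7
```

Request:
{"method": "drive_tool", "body": {"rows": [[0, 0, 0, 0], [0, 0, 0, 0], [0, 0, 0, 0], [0, 0, 0, 0], [0, 0, 0, 0], [0, 0, 0, 0], [0, 0, 0, 0], [0, 0, 0, 0]]}}

```text
clock: 9.68
position: [0.5148, -0.0506, 0.1509]
ee_rot: [0.0, 0.696, 0.718, 0.0]
contact_force: [0.2, -0.5, -0.8]
width: 0.0574
gripper_force: 21.7
```

```bash
cat > m3.py <<'E'
from h import *
from scipy.optimize import least_squares
p,a,s=pose(); im,d,ci=shot('wrist','w5'); P=cloud(ci,d); print(p,a)
g=cv2.GaussianBlur(cv2.cvtColor(im,cv2.COLOR_RGB2GRAY),(3,3),0).astype(np.float32)
def circ(c,r0,r1,z,sign,n=120):
    X=[]
    for t in np.linspace(0,2*np.pi,n):
        R=np.arange(r0,r1,.0004); uv=np.array([proj(ci,[c[0]+r*np.cos(t),c[1]+r*np.sin(t),z]) for r in R],np.float32)
        if uv.min()<2 or uv[:,0].max()>637 or uv[:,1].max()>397: continue
        G=sign*np.gradient(cv2.remap(g,uv[:,0],uv[:,1],1).ravel()); k=G.argmax()
        if G[k]>3: X.append(c+R[k]*np.array([np.cos(t),np.sin(t)]))
    X=np.array(X); f=lambda q:np.hypot(X[:,0]-q[0],X[:,1]-q[1])-q[2]
    q=least_squares(f,[*c,(r0+r1)/2],loss='soft_l1',f_scale=.0007).x; return q.round(4),len(X),np.median(abs(f(q))).round(4)
c=C+.001
for n,r0,r1,z,sg in(('seat',.05,.063,.016,-1),('plate',.096,.112,.006,-1),('lip',.033,.041,.019,-1)): print(n,circ(c,r0,r1,z,sg))
m=(P[...,2]>p[2]-.025)&(P[...,2]<p[2]+.0)&(np.hypot(P[...,0]-p[0],P[...,1]-p[1])<.04); m&=(im.min(-1)>150)
x=P[m]; print(len(x),np.percentile(x[:,2],[5,50,95])-p[2]); (cc,r)=cv2.minEnclosingCircle(x[:,:2].astype(np.float32)); 
dlt=np.array(cc)-p[:2]; print('dish in hand, world off',dlt,'r',r,'tool x,y',dlt@[np.cos(a),np.sin(a)],dlt@[np.sin(a),-np.cos(a)])
E
python3 m3.py
```

```text
[ 0.51482173 -0.05062469  0.15085524] 1.6020119679882006
seat (array([0.5133, 0.0522, 0.0566]), 89, np.float64(0.0002))
plate (array([0.5132, 0.0528, 0.1037]), 70, np.float64(0.0003))
lip (array([0.5134, 0.0529, 0.034 ]), 52, np.float64(0.0002))
10999 [-0.0114523  -0.01048828 -0.00958846]
dish in hand, world off [ 8.96221098e-05 -1.87620633e-04] r 0.032433535903692245 tool x,y -0.00019032638734296832 8.372270143821274e-05
```

View pics/w5.png

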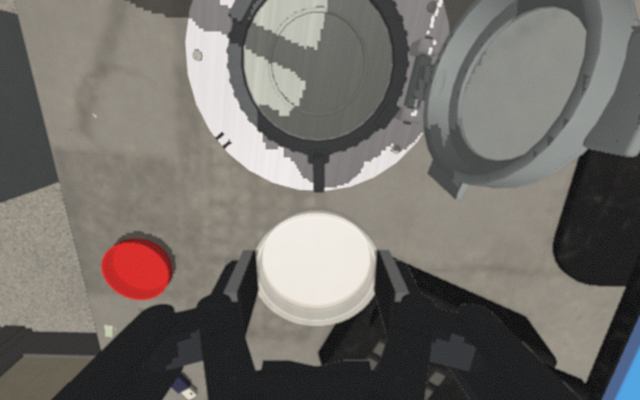

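The dish is centred in the hand. The wrist fits give the chamber centre as (0.5131, 0.0522) and yaw as −0.134, with the marks at 99 mm as they should be.

```bash
sed -i 's/^C=.*/C=np.array([.5131,.0522]); PSI=-.134/' h.py
python3 - <<'E'
from h import *
plan([(*C,.09,2.37)])
E
```

```text
t 9.73 at [ 0.5148 -0.0506  0.1509] yaw 1.602 F [-0.2 -0.2 -0.4] w 0.0581
[4.11, 0.06, 2.43, -7.33]
```

Request:
{"method": "drive_tool", "body": {"rows": [[0.5, 0, 0, -1], [1.2, 0, 0, -2], [2, 0, 0.2, -3], [2.8, 0, 0.6, -4], [3.5, 0, 1, -5], [4, 0.05, 1.5, -6], [4.1, 0.05, 2, -7], [4.1, 0.05, 2.4, -7.3]]}}

```text
clock: 10.4
position: [0.5126, 0.0532, 0.0901]
ee_rot: [-0.0, 0.375, 0.927, 0.0]
contact_force: [0.2, -0.7, -0.5]
width: 0.0575
gripper_force: 21.7
```

Request:
{"method": "drive_tool", "body": {"rows": [[0, 0, 0, 0], [0, 0, 0.3, 0], [0, 0, 0.7, 0], [0, 0, 1, 0], [0, 0, 1.2, 0], [0, 0, 1.2, 0], [0, 0, 1.2, 0], [0, 0, 1.2, 0]]}}

```text
clock: 11.07
position: [0.5132, 0.0519, 0.061]
ee_rot: [0.0, 0.378, 0.926, 0.0]
contact_force: [0.0, -0.7, -0.5]
width: 0.0579
gripper_force: 21.7
```

Run:
```python
from h import *
plan([(*C,.042,2.37)])
```

```text
t 11.07 at [0.5132 0.0519 0.061 ] yaw 2.366 F [ 0.  -0.7 -0.5] w 0.0579
[0.01, 0.0, 0.76, -0.03]
```

Request:
{"method": "drive_tool", "body": {"rows": [[0, 0, 0.15, 0], [0, 0, 0.3, 0], [0, 0, 0.45, 0], [0, 0, 0.58, 0], [0, 0, 0.68, 0], [0, 0, 0.75, 0], [0, 0, 0.75, 0], [0, 0, 0.75, 0]]}}

```text
clock: 11.73
position: [0.5126, 0.052, 0.0423]
ee_rot: [-0.0, 0.378, 0.926, -0.0]
contact_force: [-1.6, 0.2, 4.1]
width: 0.0579
gripper_force: 22.1
```

Run:
```python
from h import *
plan([(*C,.042,2.37)])
```

```text
t 11.73 at [0.5126 0.052  0.0423] yaw 2.367 F [-1.6  0.2  4.1] w 0.0579
[-0.01, 0.02, 0.01, -0.03]
```

Request:
{"method": "drive_tool", "body": {"rows": [[0, 0, 0, 0], [0, 0, 0, 0], [0, 0, 0, 0], [0, 0, 0, 0], [0, 0, -0.2, 0], [0, 0, -0.8, 0], [0, 0, -1.6, 0], [0, 0, -2.4, 0]], "grip": 72}}

```text
clock: 12.4
position: [0.5124, 0.0521, 0.1025]
ee_rot: [-0.001, 0.378, 0.926, -0.0]
contact_force: [0.7, -0.3, -0.4]
width: 0.072
gripper_force: 0.0
```

Request:
{"method": "drive_tool", "body": {"rows": [[-0.2, 0, -0.5, 0], [-0.5, 0, -1, 1], [-0.8, 0, -1.5, 2], [-1, 0, -2, 3], [-1, 0, -2.5, 3.6], [-1, 0, -2.5, 3.6], [-1, 0, -2.5, 3.6], [-1, 0, -2.5, 3.6]]}}

```text
clock: 13.07
position: [0.5301, 0.0347, 0.164]
ee_rot: [-0.001, 0.544, 0.839, -0.0]
contact_force: [-0.3, 0.7, 0.3]
width: 0.072
gripper_force: 0.0
```

Run:
```python
from h import *
plan([])
im,d,ci=shot('wrist','w6'); P=cloud(ci,d)
r=np.hypot(*(P[...,:2]-C).transpose(2,0,1))
m=(r<.045)&(P[...,2]>.023)&(P[...,2]<.045); x=P[m]
print(len(x)); (c,rr)=cv2.minEnclosingCircle(x[:,:2].astype(np.float32)); print('dish',c,rr,'z',np.percentile(x[:,2],[5,50,95]).round(4))
k=m&(im.min(-1)>120); y=P[k]; A=np.c_[y[:,:2]-C,np.ones(len(y))]; print('tilt',np.linalg.lstsq(A,y[:,2],rcond=None)[0].round(4),len(y))
```

```text
t 13.07 at [0.5301 0.0347 0.164 ] yaw 1.991 F [-0.3  0.7  0.3] w 0.072
4441
dish (0.513532280921936, 0.05211125314235687) 0.03194615989923477 z [0.0308 0.0319 0.0331]
tilt [-0.0008 -0.0033  0.0319] 4435
```

View pics/w6.png

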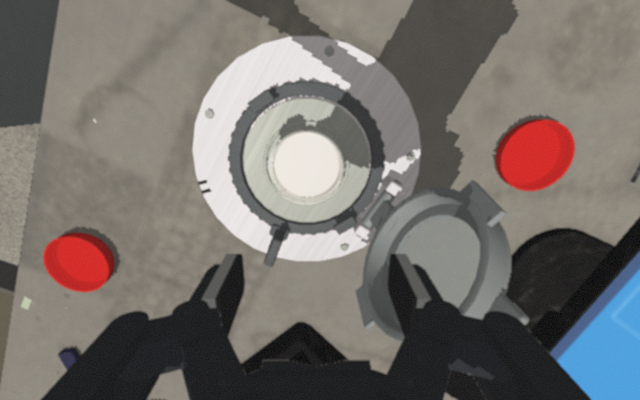

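The dish lies flat inside the lip: tilt is about 0.003, it is within 0.5 mm of centre, and its top is at 32 mm. Next I'll close the fingers and go over and behind the lid.

Run:
```python
from h import *
plan([(*loc(.155,0),.22,1.437),(*loc(.155,0),.157,1.437)])
im,d,ci=load('wrist');P=cloud(ci,d)
l=(P[...,:2]-C)@np.array([[np.cos(PSI),-np.sin(PSI)],[np.sin(PSI),np.cos(PSI)]])
m=(l[...,0]>.06)&(l[...,0]<.16)&(abs(l[...,1])<.025)&(P[...,2]>.1)&(P[...,2]<.2)&(d>0)
i=P[m][:,2].argsort()[-20:]; print(np.c_[l[m],P[m][:,2]][i][::4].round(3), m.sum())
```

```text
t 13.12 at [0.5299 0.0347 0.1637] yaw 1.991 F [-0.1 -0.  -0.1] w 0.0721
[-2.35, 4.94, -2.25, 5.29]
[-2.35, 4.94, 0.27, 5.29]
[[0.067 0.002 0.199]
 [0.062 0.02  0.2  ]
 [0.062 0.02  0.2  ]
 [0.062 0.024 0.2  ]
 [0.062 0.021 0.2  ]] 3654
```

Request:
{"method": "drive_tool", "body": {"rows": [[0, 0, -1, 0.5], [0, 0, -2, 1.2], [-0.3, 0.6, -2.4, 2], [-0.8, 1.7, -2.4, 3], [-1.3, 2.8, -2.4, 4], [-1.8, 3.9, -2.4, 5], [-2.2, 4.7, -2.4, 5.3], [-2.35, 4.95, -2.3, 5.3]], "grip": 0}}

```text
clock: 13.78
position: [0.6708, 0.0312, 0.2205]
ee_rot: [0.0, 0.753, 0.657, 0.0]
contact_force: [-0.1, 0.3, -0.7]
width: 0.0002
gripper_force: 0.0
```

Run:
```python
from h import *
plan([(*loc(.155,0),.157,1.437)])
```

```text
t 13.78 at [0.6708 0.0312 0.2205] yaw 1.435 F [-0.1  0.3 -0.7] w 0.0002
[-0.01, -0.16, 2.54, -0.02]
```

Request:
{"method": "drive_tool", "body": {"rows": [[0, 0, 0.5, 0], [0, 0, 1, 0], [0, 0, 1.5, 0], [0, 0, 2, 0], [0, 0, 2.4, 0], [0, 0, 2.5, 0], [0, -0.2, 2.5, 0], [0, -0.4, 2.5, 0]]}}

```text
clock: 14.45
position: [0.6574, 0.0326, 0.1596]
ee_rot: [-0.0, 0.753, 0.658, -0.0]
contact_force: [0.0, -1.0, 0.4]
width: -0.0
gripper_force: 0.0
```

Request:
{"method": "drive_tool", "body": {"rows": [[0, -0.3, 0, 0], [0, -0.6, 0, 0], [0, -0.9, 0, 0], [0, -1.2, 0, 0], [0, -1.5, 0, 0], [0, -1.8, 0, 0], [0, -2.1, 0, 0], [0, -2.4, 0, 0]]}}

```text
clock: 15.12
position: [0.5975, 0.0408, 0.1596]
ee_rot: [0.0, 0.754, 0.657, -0.0]
contact_force: [0.5, -0.1, 1.2]
width: -0.0001
gripper_force: 0.6
```

```bash
cat > lid.py <<'E'
from h import *
p,a,s=pose(); M=np.array([[np.cos(PSI),-np.sin(PSI)],[np.sin(PSI),np.cos(PSI)]]); print('tool loc',(p[:2]-C)@M,p[2],'F',s['contact_force'].round(1))
im,d,ci=shot('top'); P=cloud(ci,d); l=(P[...,:2]-C)@M
# lid edge: plane fit of points in cap band, outside hand
m=(d>0)&(P[...,2]>.03)&(P[...,2]<.18)&(abs(l[...,1])<.075)&(abs(l[...,1])>.035)&(l[...,0]>-.07)&(l[...,0]<.17)
x=np.c_[l[m],P[m][:,2]]; ang=np.arctan2(x[:,2]-.022,.076-x[:,0]); print(len(x),'lid-ish angles',np.percentile(ang,[10,50,90]).round(2))
E
python3 lid.py
```

```text
tool loc [8.51730226e-02 2.51879766e-05] 0.15961893106236283 F [ 0.5 -0.1  1.2]
98 lid-ish angles [1.39 1.47 1.56]
```

Contact is light and the lid has come to about 1.45. I'll keep going.

Request:
{"method": "drive_tool", "body": {"rows": [[0, -0.3, 0, 0], [0, -0.6, 0, 0], [0, -0.9, 0, 0], [0, -1.3, 0, 0], [0, -1.7, 0.1, 0], [0, -2.1, 0.2, 0], [0, -2.5, 0.3, 0], [0, -2.8, 0.4, 0]]}}

```text
clock: 15.83
position: [0.5272, 0.0505, 0.1492]
ee_rot: [-0.0, 0.754, 0.657, -0.0]
contact_force: [0.2, 0.2, 0.5]
width: 0.0001
gripper_force: 0.3
```

```bash
python3 lid.py
```

```text
tool loc [0.01420328 0.00018931] 0.14916305501716473 F [0.2 0.2 0.5]
12 lid-ish angles [1.06 1.1  1.2 ]
```

Request:
{"method": "drive_tool", "body": {"rows": [[0, 0, -0.6, 0], [0, 0, -1.2, 0], [0, -0.2, -1.5, 0], [0, -0.5, -1.3, 0], [0, -0.8, -0.9, 0], [0, -1.1, -0.4, 0], [0, -1.5, 0.1, 0], [0, -1.8, 0.6, 0]]}}

```text
clock: 16.55
position: [0.4785, 0.0571, 0.1329]
ee_rot: [-0.004, 0.754, 0.657, -0.003]
contact_force: [-2.5, -0.7, 1.0]
width: 0.0002
gripper_force: 0.7
```

```bash
python3 lid.py; python3 -c "
from h import *
plan([(*loc(-.060,0),z,1.437) for z in (.1,.07,.058)])"
```

```text
tool loc [-0.03492781  0.00022028] 0.13292794996417115 F [-2.5 -0.7  1. ]
25 lid-ish angles [0.69 0.74 0.88]
t 16.6 at [0.4769 0.057  0.1306] yaw 1.435 F [-2.8 -0.4 -1.6] w 0.0002
[0.0, -0.94, 1.22, -0.02]
[0.0, -0.94, 2.42, -0.02]
[0.0, -0.94, 2.9, -0.02]
```

Request:
{"method": "drive_tool", "body": {"rows": [[0, -0.2, 0.3, 0], [0, -0.4, 0.7, 0], [0, -0.6, 1.1, 0], [0, -0.75, 1.5, 0], [0, -0.85, 1.9, 0], [0, -0.9, 2.2, 0], [0, -0.9, 2.4, 0], [0, -0.9, 2.5, 0]]}}

```text
clock: 17.27
position: [0.4622, 0.0593, 0.0714]
ee_rot: [-0.0, 0.754, 0.657, -0.0]
contact_force: [-0.8, -0.4, 1.0]
width: 0.0003
gripper_force: 0.1
```

```bash
python3 -c "
from h import *
plan([(*loc(-.060,0),z,1.437) for z in (.07,.058)])"
```

```text
t 17.27 at [0.4622 0.0593 0.0714] yaw 1.435 F [-0.8 -0.4  1. ] w 0.0003
[-0.01, -0.34, 0.05, -0.02]
[-0.01, -0.34, 0.53, -0.02]
```

Request:
{"method": "drive_tool", "body": {"rows": [[0, -0.2, 0.1, 0], [0, -0.3, 0.25, 0], [0, -0.3, 0.4, 0], [0, -0.3, 0.5, 0], [0, -0.3, 0.6, 0], [0, -0.3, 0.68, 0], [0, -0.3, 0.72, 0], [0, -0.3, 0.72, 0]]}}

```text
clock: 17.93
position: [0.455, 0.0605, 0.0573]
ee_rot: [0.001, 0.753, 0.657, 0.0]
contact_force: [-9.2, 0.2, 33.5]
width: 0.0002
gripper_force: 16.4
```

Request:
{"method": "drive_tool", "body": {"rows": [[0, 0, 0.05, 0], [0, 0, 0.1, 0], [0, 0, 0.15, 0], [0, 0, 0.15, 0], [0, 0, 0.15, 0], [0, 0, 0.15, 0], [0, 0, 0.15, 0], [0, 0, 0.15, 0]]}}

```text
clock: 18.6
position: [0.455, 0.0605, 0.0565]
ee_rot: [0.001, 0.753, 0.658, 0.001]
contact_force: [-15.6, -1.4, 60.5]
width: -0.0002
gripper_force: 30.1
```

Shut firmly. I'll lift off and check.

Request:
{"method": "drive_tool", "body": {"rows": [[0, 0, -0.5, 0], [0, 0, -1.2, 0], [0, 0, -2, 0], [0, 0, -2.8, 0], [0, 0, -3.4, 0], [0, 0, -3.8, 0], [0, 0, -3.8, 0], [0, 0, -3.8, 0]]}}

```text
clock: 19.27
position: [0.4551, 0.0604, 0.1455]
ee_rot: [0.001, 0.754, 0.657, 0.001]
contact_force: [-0.1, 0.5, -1.3]
width: 0.0
gripper_force: 0.0
```

Run:
```python
from h import *
q,a=lug(0,.082); print(q,a)
plan([(*q,.11,a),(*q,.045,a)])
im,d,ci=shot('wrist','w7'); P=cloud(ci,d)
r=np.hypot(*(P[...,:2]-C).transpose(2,0,1)); m=(r<.05)&(P[...,2]>.025)&(P[...,2]<.055)
x=P[m]; A=np.c_[x[:,:2]-C,np.ones(len(x))]; print('lid top plane',np.linalg.lstsq(A,x[:,2],rcond=None)[0].round(4),len(x),np.percentile(x[:,2],[5,50,95]))
m=(P[...,2]>.036)&(P[...,2]<.05)&(r>.07)&(r<.1)&(P[...,1]<0); x=P[m].mean(0); print('lug',x,np.arctan2(*(x[:2]-C)[::-1]))
```

```text
[ 0.51644437 -0.02973177] 1.6115926535897933
t 19.27 at [0.4551 0.0604 0.1455] yaw 1.435 F [-0.1  0.5 -1.3] w 0.0
[-3.24, 2.92, 1.42, -1.69]
[-3.24, 2.92, 4.02, -1.69]
lid top plane [-0.0009  0.001   0.0375] 11892 [0.03632158 0.03749432 0.03873143]
lug [ 0.51580706 -0.02577524  0.04235971] -1.5360933819173932
```

View pics/w7.png

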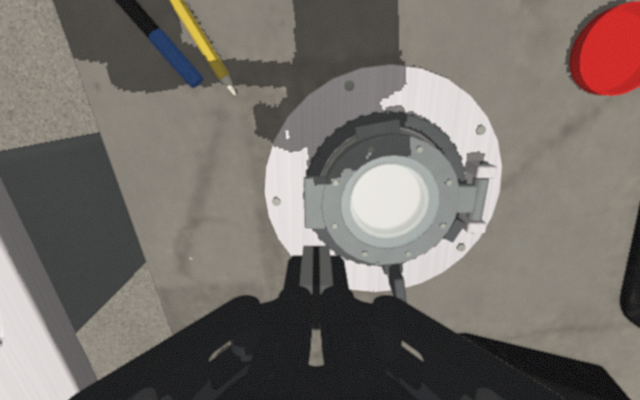

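The lid is level, with its top at 37.5 mm. In the view the cap is flat at (390,198), the tab is at (315,203), and the lug is still at the dot. Now the lug, gripped at r = 85 mm to stay clear of the ear.

Request:
{"method": "drive_tool", "body": {"rows": [[-0.6, 0.5, 0, -0.4], [-1.2, 1.1, 0, -0.8], [-1.8, 1.7, 0, -1.2], [-2.4, 2.2, 0.3, -1.6], [-3, 2.7, 0.6, -1.7], [-3.3, 2.9, 1, -1.7], [-3.4, 2.9, 1.3, -1.7], [-3.4, 2.9, 1.4, -1.7]], "grip": 36}}

```text
clock: 19.98
position: [0.513, -0.0335, 0.1078]
ee_rot: [-0.002, 0.693, 0.721, -0.001]
contact_force: [-0.8, 0.2, -0.4]
width: 0.0359
gripper_force: 0.0
```

Run:
```python
from h import *
q,a=lug(0,.085)
plan([(*q,.11,a),(*q,.045,a)])
```

```text
t 19.98 at [ 0.513  -0.0335  0.1078] yaw 1.611 F [-0.8  0.2 -0.4] w 0.0359
[0.02, 0.14, -0.09, -0.0]
[0.02, 0.14, 2.51, -0.0]
```

Request:
{"method": "drive_tool", "body": {"rows": [[0, 0.1, 0.5, 0], [0, 0.1, 1, 0], [0, 0.1, 1.5, 0], [0, 0.1, 2, 0], [0, 0.1, 2.4, 0], [0, 0.1, 2.5, 0], [0, 0.1, 2.5, 0], [0, 0.1, 2.5, 0]]}}

```text
clock: 20.65
position: [0.5175, -0.0332, 0.048]
ee_rot: [0.0, 0.692, 0.722, 0.0]
contact_force: [-0.0, -0.8, -0.0]
width: 0.0357
gripper_force: 0.0
```

Run:
```python
from h import *
q,a=lug(0,.085)
plan([(*q,.045,a)])
```

```text
t 20.65 at [ 0.5175 -0.0332  0.048 ] yaw 1.613 F [-0.  -0.8 -0. ] w 0.0357
[0.02, -0.04, 0.12, 0.01]
```

Request:
{"method": "drive_tool", "body": {"rows": [[0, 0, 0, 0], [0, 0, 0, 0], [0, 0, 0, 0], [0, 0, 0, 0], [0, 0, 0, 0], [0, 0, 0, 0], [0, 0, 0, 0], [0, 0, 0, 0]], "grip": 5, "newtons": 30}}

```text
clock: 21.32
position: [0.5164, -0.0336, 0.0485]
ee_rot: [-0.001, 0.692, 0.722, -0.001]
contact_force: [-3.3, -0.0, 4.8]
width: 0.0082
gripper_force: 32.6
```

Run:
```python
from h import *
p,a,_=pose(); t0=np.arctan2(*(p[:2]-C)[::-1]); r=np.hypot(*(p[:2]-C)); print('lugang',t0,'r',r,'yaw-pi',a-np.pi)
plan([(*(C+r*np.array([np.cos(t0-k),np.sin(t0-k)])),p[2],a-k) for k in (.1,.2,.3,.4,.5,.55,.6)])
```

```text
lugang -1.5326392168102354 r 0.08587084885548568 yaw-pi -1.5287699836127326
t 21.32 at [ 0.5164 -0.0336  0.0485] yaw 1.613 F [-3.3 -0.   4.8] w 0.0082
[0.02, -0.34, -0.0, 0.95]
[0.07, -0.68, -0.0, 1.91]
[0.16, -1.01, -0.0, 2.86]
[0.28, -1.34, -0.0, 3.82]
[0.43, -1.65, -0.0, 4.77]
[0.51, -1.79, -0.0, 5.25]
[0.61, -1.94, -0.0, 5.73]
```

Request:
{"method": "drive_tool", "body": {"rows": [[0, -0.2, 0, 0.5], [0.05, -0.5, 0, 1.4], [0.1, -0.8, 0, 2.2], [0.2, -1.1, 0, 3.1], [0.3, -1.4, 0, 4], [0.45, -1.65, 0, 4.8], [0.55, -1.85, 0, 5.4], [0.6, -1.95, 0, 5.7]]}}

```text
clock: 21.98
position: [0.4682, -0.021, 0.0485]
ee_rot: [0.001, 0.874, 0.486, 0.0]
contact_force: [-0.6, -1.5, 1.5]
width: 0.0081
gripper_force: 32.0
```

```bash
cat > rot.py <<'E'
from h import *
p,a,_=pose(); t0=np.arctan2(*(p[:2]-C)[::-1]); r=np.hypot(*(p[:2]-C)); print('lugang',t0,'r',r,'yaw-pi',a-np.pi,'collar',-1.532-t0)
R=.085; rem=t0+2.480; print('rem',rem)
plan([(*(C+R*np.array([np.cos(t0-k),np.sin(t0-k)])),p[2],t0+np.pi-k) for k in np.linspace(0,rem,5)[1:]])
E
python3 rot.py
```

```text
lugang -2.1211119661165405 r 0.08588401718469903 yaw-pi -2.12732010321399 collar 0.5891119661165405
rem 0.35888803388345947
t 21.98 at [ 0.4682 -0.021   0.0485] yaw 1.014 F [-0.6 -1.5  1.5] w 0.0081
[0.05, -0.3, -0.0, 0.8]
[0.09, -0.61, -0.0, 1.65]
[0.15, -0.91, -0.0, 2.51]
[0.24, -1.2, -0.0, 3.37]
```

Request:
{"method": "drive_tool", "body": {"rows": [[0.02, -0.2, 0, 0.5], [0.05, -0.4, 0, 1.1], [0.1, -0.6, 0, 1.7], [0.12, -0.8, 0, 2.2], [0.16, -0.95, 0, 2.7], [0.2, -1.1, 0, 3.1], [0.22, -1.17, 0, 3.3], [0.22, -1.17, 0, 3.3]]}}

```text
clock: 22.65
position: [0.4458, -0.001, 0.0484]
ee_rot: [0.001, 0.944, 0.329, -0.0]
contact_force: [-3.4, -4.4, 6.3]
width: 0.0079
gripper_force: 32.8
```

```bash
python3 rot.py
```

```text
lugang -2.472689387964468 r 0.08580343680710156 yaw-pi -2.470914003348206 collar 0.940689387964468
rem 0.00731061203553196
t 22.65 at [ 0.4458 -0.001   0.0484] yaw 0.671 F [-3.4 -4.4  6.3] w 0.0079
[0.03, -0.01, -0.0, 0.03]
[0.03, -0.01, -0.0, 0.05]
[0.03, -0.02, -0.0, 0.07]
[0.03, -0.02, -0.0, 0.09]
```

Request:
{"method": "drive_tool", "body": {"rows": [[0, -0.02, 0, 0.05], [0, -0.03, 0, 0.1], [0, -0.03, 0, 0.1], [0, -0.03, 0, 0.1], [0, -0.03, 0, 0.1], [0, -0.03, 0, 0.1], [0, -0.03, 0, 0.1], [0, -0.03, 0, 0.1]]}}

```text
clock: 23.32
position: [0.4456, -0.0007, 0.0485]
ee_rot: [0.001, 0.946, 0.325, -0.0]
contact_force: [-3.0, -4.6, 6.7]
width: 0.0081
gripper_force: 32.8
```

Request:
{"method": "drive_tool", "body": {"rows": [[0, 0, 0, 0], [0, 0, 0, 0], [0, 0, 0, 0], [0, 0, 0, 0], [0, 0, -1, 0], [0, 0, -2, 0], [-0.3, 0, -3, 0], [-0.6, 0, -4, 0]], "grip": 36}}

```text
clock: 23.98
position: [0.4339, -0.0089, 0.1487]
ee_rot: [-0.0, 0.946, 0.324, -0.0]
contact_force: [0.1, 0.3, 0.2]
width: 0.0362
gripper_force: 0.0
```

```bash
cat > fin.py <<'E'
from h import *
p,a,_=pose(); print(p,a)
im,d,ci=shot('wrist','w8'); P=cloud(ci,d); rel=P[...,:2]-C
r=np.hypot(rel[...,0],rel[...,1]); t=np.arctan2(rel[...,1],rel[...,0])
for z0,z1 in((.036,.05),):
    m=(P[...,2]>z0)&(P[...,2]<z1)&(r>.074)&(r<.096)&(t>-2.9)&(t<-2.0); x=P[m]; c=x.mean(0)
    v=np.linalg.svd(x[:,:2]-c[:2],full_matrices=False)[2][0]; print('lug pts',len(x),c.round(4),'centroid ang',np.arctan2(*(c[:2]-C)[::-1]).round(4),'axis',np.arctan2(*-(v if v[0]>0 else -v)[::-1]).round(3))
g=cv2.cvtColor(im,cv2.COLOR_RGB2GRAY).astype(np.float32)
# darkness profile along the arc through the marks, on the plate plane
A=np.arange(-2.65,-2.30,.008)
for R in(.0965,.099,.1015):
    uv=np.array([proj(ci,[*(C+R*np.array([np.cos(q),np.sin(q)])),.006]) for q in A],np.float32)
    s=cv2.remap(g,uv[:,0],uv[:,1],1).ravel(); print(R,[(round(float(q),3),int(k)) for q,k in zip(A,s) if k<np.median(s)-25])
print('px',uv[0],uv[-1])
m=(r<.05)&(P[...,2]>.025)&(P[...,2]<.055); x=P[m]; print('lid',np.linalg.lstsq(np.c_[x[:,:2]-C,np.ones(len(x))],x[:,2],rcond=None)[0].round(4),len(x))
E
python3 fin.py
```

```text
[ 0.43386356 -0.00888148  0.14869118] 0.6603888101555334
lug pts 280 [0.4471 0.0014 0.0428] centroid ang -2.4861 axis -2.471
0.0965 [(-2.554, 199), (-2.546, 147), (-2.538, 100), (-2.53, 82), (-2.522, 86), (-2.514, 97), (-2.506, 102), (-2.498, 103), (-2.49, 100), (-2.482, 89), (-2.474, 76), (-2.466, 65), (-2.458, 57), (-2.45, 53), (-2.442, 58), (-2.434, 88), (-2.426, 147), (-2.418, 202)]
0.099 [(-2.546, 187), (-2.538, 128), (-2.53, 88), (-2.522, 84), (-2.514, 96), (-2.506, 103), (-2.498, 106), (-2.49, 105), (-2.482, 104), (-2.474, 99), (-2.466, 86), (-2.458, 70), (-2.45, 58), (-2.442, 64), (-2.434, 99), (-2.426, 160)]
0.1015 [(-2.546, 192), (-2.538, 133), (-2.53, 88), (-2.522, 81), (-2.514, 94), (-2.506, 100), (-2.498, 104), (-2.49, 105), (-2.482, 105), (-2.474, 103), (-2.466, 95), (-2.458, 88), (-2.45, 83), (-2.442, 84), (-2.434, 107), (-2.426, 160)]
px [297.8478 190.6865] [336.73453 190.60182]
lid [-0.0023 -0.0008  0.0376] 16822
```

The lug lies midway between the bars: lug −2.486, bar midpoint −2.485. The lid is still level and the gripper is clear, so I'm handing in.

```bash
python3 -c "
from rig import order
print(order.sign_off())"
```

```text
the job is handed in; nothing more can be done
None
```

The job is handed in, at about 24 s on the robot's clock: I pushed the collar back to the open mark, laid the dish flat inside the lip, pressed the lid fully shut and turned the lug to the locked mark, midway between the two bars. I never went near the timer, tape roll or bottle.

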